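# Line the soldering consumables up by height

## Robot

A 6-joint arm with a two-finger parallel gripper is mounted at the origin on a cart in front of the work surface, level with it; the furniture and walls round the work are solid. World frame = base frame: x ahead of the robot, y to its left, z up, the work surface at z = 0. Lengths are in m, angles in degrees, forces in N, time in s.
With the tool pointing down it reaches from about 0.375 to 0.9 m from the base axis. Payload 3.1 kg.
Tool frame: the origin (TCP) lies midway between the tips of the shut fingers; the grasp point (between the pads) lies 19 mm behind it; z points along the fingers, y is the line along which they close (so a half turn about z gives the same grasp; the last joint's range is limited). The gripper opens to 87 mm and grips with 3 to 60 N. Pads are 19 mm wide; open, the fingers measure 117 mm over their backs; the gripper's body (75 mm by 190 mm) begins 51 mm behind the grasp point.
Start: joints at [-74.456, 30.224, 82.088, -0, 67.689, -10.227], TCP at [0.272, -0.563, 0.223] pointing down, gripper open.
Joint ranges: [-176.69, 176.69], [-43.24, 126.21], [12.49, 139.97], [-82, 262], [0, 151.66], [-163.58, 163.58]. Speed limits (degrees/s): [159.86, 159.86, 180, 180, 180, 180].

## Interface

Orientations are given as a 3x3 rotation matrix whose columns are the frame's x, y, z axes.
In Python, from cell import sensors, optics, order gives the robot as it stands.
- The arm moves only by the shell command python3 -m handwheel 'ROWS' [FORCE]. ROWS is JSON, one flat list of numbers, 7 for each row, row after row: the turn, a rotation vector about the tool's x, y, z in units of 6 degrees (1.0 is 6 degrees), then the shift along the tool's x, y, z in cm, then the gripper command: -1 is fully open, 1 is shut, values between are in proportion. In form: [ax, ay, az, tx, ty, tz, fingers, ax, ay, az, tx, ty, tz, fingers, ...]. A call has 1 to 20 rows; each row is the pose to reach, as a shift and turn from the pose commanded when the call began, along the tool's axes at that moment; what a row does not reach only later rows make up. A row lasts 1/12 s, in which the tool goes at most 41.7 mm and 7.16 degrees, less where a joint would pass 70% of its speed; a pose out of reach is approached as far as the arm can. A call with a gripper value outside its range is refused whole. The fingers move at their own pace and stop on an object; FORCE is the grip in N (left out, the last holds). Time passes only in rows, so rows that repeat a pose let the fingers close. It gives the time, the measured TCP pose, the force, the opening and the grip force at its end, in the units of the state.
- sensors.read_state(): the state, without advancing time (a new reading comes with each control period).
- optics.snapshot(name): name is "side" or "top" or "wrist"; returns (picture, depth): 400x640x3 uint8, red, green, blue; 400x640 float32, m along the optical axis (not along the pixel's ray), 0 where there is no reading.
- optics.camera_info(name): a dict with "K" (3x3 intrinsics, pixels), "rvec" (rotation vector, rad) and "tvec" (3), from world to camera coordinates, as OpenCV has them; the wrist camera has in their place "tool_from_camera" (4x4, takes a point from camera to tool coordinates, whose origin is the TCP and whose axes are the flange's). Camera axes: x right, y down, z forward; pixel columns grow to the right and rows downward; lengths in m; the calibration is good to about 2 mm. A picture is of the moment at which its call begins: read the wrist's pose just before it. camera_info takes no time and is no camera call.
- order.close_job(): hands the job in; it is judged then, once.
The state is a dict: "time": time; "joint_positions": joint angles; "joint_vel": joint speeds; "joint_efforts": joint torques, N m; "tcp_pos": TCP position; "tcp_rot": TCP orientation; "wrist_force": force on the tool from outside, world axes, zero at the start; "moment": the same for the moment, N m; "opening": opening from 0.0 (shut) to 1.0 (fully open); "grasp_force": force on a finger pad.
Only numpy, scipy, OpenCV 4.12 (cv2) and the standard library are available. Lean on these libraries where they do the work, as an engineer would, in place of code of your own. Each camera call takes 0.05 s, during which the arm holds its last target. There are 200 camera calls.

## Task

Line up the braid reel, the tip tin, the flux bottle and the solvent bottle on the four black pads in order of height, one centred on each pad: the tallest next to the tall grey end stop, then getting shorter, with the shortest on the pad farthest from it. Keep each one upright and set it down gently, without dropping any or tipping any over.

Things in the scene. Friction and masses are not known exactly. Their poses are not given: they have to be found in the camera images.
- braid_reel_centre (a point): the SHORTEST of the four: small flat reel of copper braid lying flat, white flanges, 42 mm diameter, 12 mm tall, 30 g. Grasp across the rim. The point is its centre, half-way up, on the upright axis; its z axis points up.
- tip_tin_centre (a point): second shortest: open dark round tin with brass wool in it, 51 mm diameter, 38 mm tall, about 140 g. Grasp round the body. The point is its centre, half-way up, on the upright axis; its z axis points up.
- flux_bottle_centre (a point): second tallest: slim cream bottle with a red needle cap, 93 mm tall over the needle; the body is 30 mm diameter and 61 mm tall, about 60 g. Grasp the body. The point is its centre, half-way up, on the upright axis; its z axis points up.
- solvent_bottle_centre (a point): the TALLEST: wide white round bottle with a blue push-down top, 60 mm diameter, 116 mm tall, about 210 g. Grasp the body. The point is its centre, half-way up, on the upright axis; its z axis points up.
- pad_1: black round rubber pad, 68 mm diameter, number 1 of four in a straight row, counted from the robot's left (+y) end, 95 mm apart, fixed on an aluminium plate (84 x 430 x 4 mm) lying on the bench top. Origin: centre of the pad's underside; the pad's top is 2 mm above it, 6 mm above the bench top. Its y axis runs along the row, to the left; z up.
- pad_2: black round rubber pad, 68 mm diameter, number 2 of four in a straight row, counted from the robot's left (+y) end, 95 mm apart, fixed on an aluminium plate (84 x 430 x 4 mm) lying on the bench top. Origin: centre of the pad's underside; the pad's top is 2 mm above it, 6 mm above the bench top. Its y axis runs along the row, to the left; z up.
- pad_3: black round rubber pad, 68 mm diameter, number 3 of four in a straight row, counted from the robot's left (+y) end, 95 mm apart, fixed on an aluminium plate (84 x 430 x 4 mm) lying on the bench top. Origin: centre of the pad's underside; the pad's top is 2 mm above it, 6 mm above the bench top. Its y axis runs along the row, to the left; z up.
- pad_4: black round rubber pad, 68 mm diameter, number 4 of four in a straight row, counted from the robot's left (+y) end, 95 mm apart, fixed on an aluminium plate (84 x 430 x 4 mm) lying on the bench top. Origin: centre of the pad's underside; the pad's top is 2 mm above it, 6 mm above the bench top. Its y axis runs along the row, to the left; z up.
- tall_stop: grey upright end stop, a plate 70 mm wide, 14 mm thick and 60 mm tall, fixed across one end of the row, its centre 52.5 mm beyond the centre of the last pad there. It may be at the left or at the right end; a 10 mm low steel bar (not listed) stands at the other. Origin: centre of its underside; y axis along the row. (About the room: the office chair that the pictures show at the robot's left is rolled aside, out of reach; nothing solid is left where it appears.)
There are look-alikes about, which are no part of the job. Leave any purple or turquoise look-alike of the part that bears solvent_bottle_centre alone.

How it is judged (in metres and radians):
At the end, for the whole second after the job is handed in: From the tall end stop outwards the pads carry the solvent bottle, flux bottle, tip tin and braid reel; each is centred within 13 mm of its pad's centre, stands on the pad (height within about 5 mm), upright within 7 degrees, released and at rest (((horizontal distance between tall_stop and pad_1 below 0.09 m and horizontal distance between solvent_bottle_centre and pad_1 below 0.013 m and horizontal distance between flux_bottle_centre and pad_2 below 0.013 m and horizontal distance between tip_tin_centre and pad_3 below 0.013 m and horizontal distance between braid_reel_centre and pad_4 below 0.013 m) or (horizontal distance between tall_stop and pad_4 below 0.09 m and horizontal distance between solvent_bottle_centre and pad_4 below 0.013 m and horizontal distance between flux_bottle_centre and pad_3 below 0.013 m and horizontal distance between tip_tin_centre and pad_2 below 0.013 m and horizontal distance between braid_reel_centre and pad_1 below 0.013 m)) and height (world z) of braid_reel_centre between 0.008 and 0.017 m and angle between each of braid_reel_centre, tip_tin_centre, flux_bottle_centre, solvent_bottle_centre's own z axis and vertical below 0.12 rad and linear speed of each of braid_reel, tip_tin, flux_bottle, solvent_bottle below 0.02 m/s and contact force between each of braid_reel, tip_tin, flux_bottle, solvent_bottle and the fingers below 0.05 N and height (world z) of tip_tin_centre between 0.021 and 0.03 m and height (world z) of flux_bottle_centre between 0.0485 and 0.0575 m and height (world z) of solvent_bottle_centre between 0.06 and 0.069 m); the robot touches nothing.
It fails at once if one of the four is tipped over (more than 40 degrees from upright) (angle between any of braid_reel_centre, tip_tin_centre, flux_bottle_centre, solvent_bottle_centre's own z axis and vertical above 0.7 rad).
It fails at once if one of the four is dropped or thrown (faster than 0.7 m/s while not held, a fall of about 25 mm) ((linear speed of braid_reel above 0.7 m/s and contact force between braid_reel and the fingers below 0.05 N) or (linear speed of tip_tin above 0.7 m/s and contact force between tip_tin and the fingers below 0.05 N) or (linear speed of flux_bottle above 0.7 m/s and contact force between flux_bottle and the fingers below 0.05 N) or (linear speed of solvent_bottle above 0.7 m/s and contact force between solvent_bottle and the fingers below 0.05 N)).
It also fails if it takes over 106 s, if anything falls off the work surface, if the arm or the gripper's body presses on something with over 40 N, if the wrist force passes 120 N, or if a joint passes its speed limit or range.

## Working session

There is one attempt and no reset: what is moved stays moved. The work goes in short steps, Python scripts to look and compute and a shell command to move; the robot and the scene stay as the last step left them, time stands still between calls to the robot, and variables do not carry over. Pictures are saved under pics/ and viewed, at most 14 in all, crops included, and the job is handed in when it is done.

```bash
mkdir -p pics; ls
python3 - <<'E'
from cell import sensors, optics
import cv2
s=sensors.read_state();print(s['time'],s['tcp_pos'],s['tcp_rot'],s['opening'])
for n in('top','side'):
    p,d=optics.snapshot(n);cv2.imwrite(f'pics/{n}0.png',p[:,:,::-1]);import numpy as np;np.savez(f'{n}0.npz',p=p,d=d)
    print(n,optics.camera_info(n))
print(optics.camera_info('wrist'))
E
```

```text
pics
0.0 [ 0.27156407 -0.56210926  0.22159187] [[ 9.00532814e-01  4.34787646e-01 -5.94037993e-04]
 [ 4.34787908e-01 -9.00530560e-01  2.04574752e-03]
 [ 3.54516383e-04 -2.10054331e-03 -9.99997731e-01]] 0.998118973277864
top {'K': array([[406.51662236,   0.        , 323.06586038],
       [  0.        , 406.51662236, 199.01909287],
       [  0.        ,   0.        ,   1.        ]]), 'rvec': array([ 2.17745872, -2.19569387,  0.07741467]), 'tvec': array([-0.03149502,  0.53327412,  0.95659158])}
side {'K': array([[411.51445445,   0.        , 324.3017749 ],
       [  0.        , 411.51445445, 201.24263672],
       [  0.        ,   0.        ,   1.        ]]), 'rvec': array([ 0.5758928 , -2.47268439,  1.4806515 ]), 'tvec': array([0.48344679, 0.20832814, 0.82707422])}
{'K': array([[283.74740215,   0.        , 319.62327609],
       [  0.        , 283.74740215, 196.34914917],
       [  0.        ,   0.        ,   1.        ]]), 'tool_from_camera': array([[-1.20785200e-03, -9.67508649e-01, -2.52835034e-01,
         6.86618053e-02],
       [ 9.99999259e-01, -1.20776317e-03, -1.55555163e-04,
        -3.51563553e-04],
       [-1.54863876e-04, -2.52835034e-01,  9.67509391e-01,
        -1.62174640e-01],
       [ 0.00000000e+00,  0.00000000e+00,  0.00000000e+00,
         1.00000000e+00]])}
```

View pics/top0.png

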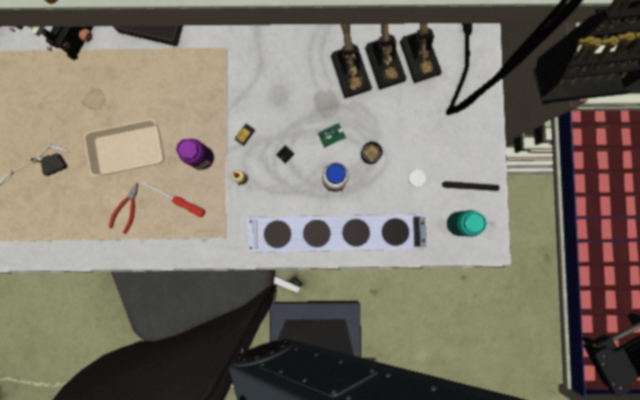

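View pics/side0.png

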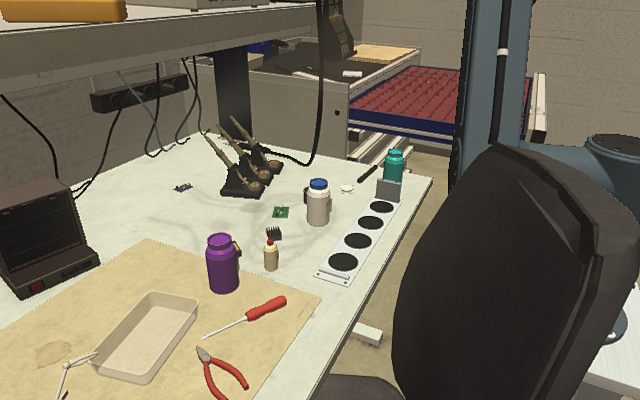

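The top view shows these candidates:
- **Solvent bottle:** three look-alikes, at (336,176) white with a blue top, (194,152) purple and (467,223) turquoise. The white one with the blue top fits the description.
- **Flux bottle:** (240,177).
- **Tip tin:** (372,152).
- **Braid reel:** (417,178).
- **Pads:** 277, 317, 357 and 396 at row 232.
- **Tall grey stop:** right end at (420,232), next to pad 4.

Next I'll measure these and confirm them in a crop.

```bash
cat > h.py <<'E'
import numpy as np, cv2
from cell import optics, sensors
def world(n,d):
    c=optics.camera_info(n);K=c['K'];v,u=np.mgrid[:400,:640]
    P=np.stack([(u-K[0,2])/K[0,0]*d,(v-K[1,2])/K[1,1]*d,d],-1)
    if n=='wrist':
        s=sensors.read_state();T=c['tool_from_camera'];P=P@T[:3,:3].T+T[:3,3]
        return P@np.array(s['tcp_rot']).T+s['tcp_pos']
    R,_=cv2.Rodrigues(c['rvec']);return (P-c['tvec'])@R
def pix(n,w):
    c=optics.camera_info(n);return cv2.projectPoints(np.float64([w]),c['rvec'],c['tvec'],c['K'],None)[0].ravel()
def mec(P): # min enclosing circle of xy
    return cv2.minEnclosingCircle(np.float32(P[:,:2]))
E
python3 - <<'E'
from h import *
z=np.load('top0.npz');p=z['p'];W=world('top',z['d'])
np.set_printoptions(precision=4,suppress=True)
bench=W[200:205,280:320,2];print('bench z',np.median(bench))
# pads
g=p.max(2)<75
for u in(277,317,357,396):
    m=np.zeros_like(g);m[210:255,u-19:u+19]=g[210:255,u-19:u+19]
    n,l,st,c=cv2.connectedComponentsWithStats(m.astype(np.uint8));k=1+st[1:,4].argmax()
    Q=W[l==k];print('pad',c[k],st[k,4],Q.mean(0),np.ptp(Q,axis=0)[:2])
for nm,(a,b,c_,d_),zz in [('solv',(155,195,318,355),.02),('tin',(138,168,355,388),.015),('flux',(165,190,228,252),.012),('reel',(165,192,405,430),.006),('purple',(132,172,170,220),.02),('turq',(205,242,440,492),.02),('stop',(210,255,410,432),.03)]:
    Q=W[a:b,c_:d_].reshape(-1,3);Q=Q[Q[:,2]>zz];zm=np.percentile(Q[:,2],98)
    T=Q[Q[:,2]>zm-.01]
    print(nm,'ztop',zm,'all',Q.min(0),Q.max(0),'topc',(T.min(0)+T.max(0))/2,np.ptp(T,axis=0),len(Q))
q=np.load('side0.npz');S=world('side',q['d'])
for nm,(a,b,c_,d_),zz in [('solv',(175,228,300,332),.03),('flux',(236,272,260,282),.015),('turq',(148,180,380,406),.07)]:
    Q=S[a:b,c_:d_].reshape(-1,3);Q=Q[(Q[:,2]>zz)&(Q[:,2]<.2)];print(nm,'side',Q.min(0),Q.max(0),np.median(Q,0))
c=p[130:260,220:490,::-1];s=q['p'][140:290,200:420,::-1]
cv2.imwrite('pics/crop0.png',np.vstack([cv2.resize(c,(640,308),interpolation=3),np.pad(cv2.resize(s,(423,288),interpolation=3),((0,0),(0,217),(0,0)))]))
E
```

```text
bench z 0.0005945722407068617
pad [277.0084 233.7284] 475 [0.4508 0.0759 0.0071] [0.0579 0.0582]
pad [316.417  233.0404] 470 [ 0.4517 -0.0192  0.0091] [0.0579 0.0557]
pad [355.6812 232.207 ] 483 [ 0.4529 -0.1134  0.0132] [0.0579 0.1094]
pad [395.0537 231.5249] 503 [ 0.4537 -0.2087  0.0091] [0.0602 0.2038]
solv ztop 0.11890523264144581 all [ 0.4652 -0.0923  0.0209] [ 0.6091 -0.0345  0.9914] topc [ 0.5338 -0.0603  0.5502] [0.1372 0.0516 0.8824] 631
tin ztop 0.04118303763646006 all [ 0.4652 -0.1768  0.015 ] [ 0.6665 -0.0345  0.9914] topc [ 0.5659 -0.1057  0.5113] [0.2013 0.1424 0.9601] 281
flux ztop 0.39884210987496843 all [ 0.4652 -0.0345  0.0124] [0.5998 0.1753 0.9914] topc [ 0.4652 -0.0345  0.9914] [0. 0. 0.] 184
reel ztop 0.017824826192957825 all [ 0.4652 -0.2868  0.0075] [ 0.6025 -0.0345  0.9914] topc [ 0.5339 -0.1606  0.4997] [0.1372 0.2523 0.9833] 237
purple ztop 0.12005151958888778 all [ 0.4652 -0.0345  0.0201] [0.6653 0.2862 0.9914] topc [0.5624 0.1236 0.5508] [0.1944 0.3161 0.8812] 838
turq ztop 0.11854543429967943 all [ 0.4421 -0.3906  0.0201] [ 0.5011 -0.0345  0.9914] topc [ 0.4719 -0.2103  0.55  ] [0.0432 0.3517 0.8827] 834
stop ztop 0.06890196857569619 all [ 0.4187 -0.2702  0.0304] [ 0.4876 -0.0345  0.9914] topc [ 0.4528 -0.1523  0.5252] [0.0682 0.2357 0.9324] 287
solv side [ 0.5507 -0.1634  0.0301] [ 0.6696 -0.0272  0.1158] [ 0.5745 -0.0416  0.0778]
flux side [0.5688 0.0768 0.0151] [0.6386 0.1811 0.0827] [0.5818 0.1725 0.0439]
turq side [ 0.4435 -0.384   0.0702] [ 0.502  -0.3291  0.1154] [ 0.4701 -0.3432  0.095 ]
```

View pics/crop0.png

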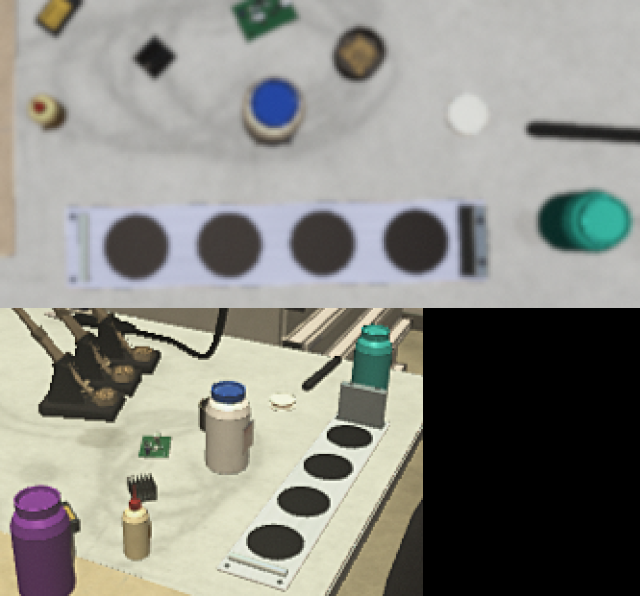

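The crop confirms that the solvent bottle is the white one with the blue top, and that the tall stop is at the pad 4 end. Next come clean centres with the invalid depth removed.

```bash
cat >> h.py <<'E'
from scipy.optimize import least_squares
def fitc(Q,r): # circle of known radius through outer silhouette: place disc to cover points evenly
    c0=(Q[:,:2].min(0)+Q[:,:2].max(0))/2
    f=lambda c:np.maximum(np.hypot(*(Q[:,:2]-c).T)-r,0)
    return c0
E
python3 - <<'E'
from h import *
np.set_printoptions(precision=4,suppress=True)
z=np.load('top0.npz');p=z['p'];W=world('top',z['d']);ok=(z['d']>0)
g=(p.max(2)<75)
C=[]
for u in(277,317,357,396):
    m=np.zeros_like(g);m[210:255,u-19:u+19]=g[210:255,u-19:u+19]
    n,l,st,c=cv2.connectedComponentsWithStats(m.astype(np.uint8));k=1+st[1:,4].argmax()
    Q=W[(l==k)&ok&(W[...,2]<.03)];C.append(Q.mean(0));print('pad',np.median(Q,0),Q.mean(0),np.ptp(Q,axis=0))
C=np.array(C);print('row fit',np.polyfit(C[:,1],C[:,0],1),np.diff(C[:,1]))
for nm,(a,b,c_,d_),zs in [('solv',(155,200,310,360),[(.105,.13)]),('tin',(138,168,355,388),[(.015,.05),(.034,.05)]),('flux',(165,190,228,252),[(.012,.06),(.06,.1)]),('reel',(165,192,405,430),[(.006,.03)]),('stop',(210,255,410,432),[(.05,.08)]),('turq',(205,242,440,492),[(.02,.13)])]:
    X=W[a:b,c_:d_].reshape(-1,3);o=ok[a:b,c_:d_].ravel()
    for lo,hi in zs:
        Q=X[o&(X[:,2]>lo)&(X[:,2]<hi)]
        print(nm,len(Q),'mid',(Q.min(0)+Q.max(0))/2,'ext',np.ptp(Q,axis=0),'mean',Q.mean(0))
q=np.load('side0.npz');S=world('side',q['d']);R,_=cv2.Rodrigues(optics.camera_info('side')['rvec']);cam=-R.T@optics.camera_info('side')['tvec'];print('cam',cam)
def cyl(Q,r):
    def f(c): return np.hypot(*(Q[:,:2]-c).T)-r
    m=Q[:,:2].mean(0);d=m-cam[:2];d/=np.hypot(*d)
    s=least_squares(f,m+d*r*.6,loss='soft_l1',f_scale=.001);return s.x,np.abs(f(s.x)).mean()
for nm,(a,b,c_,d_),lo,hi,cx,r in [('solv',(175,228,300,335),.02,.08,(.575,-.06),.03),('flux',(236,275,258,284),.012,.055,(.58,.175),.015),('reel',(180,196,336,358),.004,.02,(.58,-.27),.021)]:
    Q=S[a:b,c_:d_].reshape(-1,3);Q=Q[(Q[:,2]>lo)&(Q[:,2]<hi)&(np.hypot(Q[:,0]-cx[0],Q[:,1]-cx[1])<.045)]
    print(nm,'side',len(Q),cyl(Q,r),Q.min(0),Q.max(0))
E
```

```text
pad [0.4503 0.0759 0.0071] [0.4508 0.0759 0.0071] [0.0579 0.0582 0.0112]
pad [ 0.4517 -0.0184  0.0069] [ 0.4517 -0.0192  0.007 ] [0.0579 0.0557 0.0105]
pad [ 0.4532 -0.1145  0.0071] [ 0.4529 -0.1139  0.0071] [0.0579 0.0582 0.0102]
pad [ 0.4528 -0.2092  0.0072] [ 0.4537 -0.2091  0.0072] [0.0602 0.0589 0.0115]
row fit [-0.0103  0.4516] [-0.0951 -0.0947 -0.0951]
solv 359 mid [ 0.5804 -0.0643  0.1139] ext [0.044  0.0435 0.0126] mean [ 0.5811 -0.064   0.1128]
tin 279 mid [ 0.6422 -0.1526  0.0288] ext [0.0487 0.0484 0.0276] mean [ 0.6436 -0.1537  0.029 ]
tin 80 mid [ 0.6424 -0.1528  0.0383] ext [0.0484 0.048  0.0086] mean [ 0.6449 -0.1538  0.0384]
flux 125 mid [0.5835 0.1606 0.0362] ext [0.0327 0.0293 0.0476] mean [0.5816 0.1561 0.0469]
flux 55 mid [0.5848 0.1606 0.0769] ext [0.023  0.0204 0.0334] mean [0.5846 0.1605 0.0678]
reel 233 mid [ 0.5827 -0.2653  0.0127] ext [0.0396 0.0429 0.0104] mean [ 0.5823 -0.2648  0.013 ]
stop 225 mid [ 0.4529 -0.2623  0.0602] ext [0.0684 0.0159 0.0187] mean [ 0.4525 -0.2608  0.0634]
turq 827 mid [ 0.4716 -0.3617  0.0704] ext [0.0591 0.0579 0.1006] mean [ 0.4709 -0.3536  0.0921]
cam [0.1821 0.7803 0.565 ]
solv side 493 (array([ 0.5831, -0.0618]), np.float64(0.0013360955480206807)) [ 0.5507 -0.0808  0.02  ] [ 0.6061 -0.0272  0.0798]
flux side 249 (array([0.5878, 0.1638]), np.float64(0.0010064097528769396)) [0.5688 0.1512 0.012 ] [0.5994 0.1811 0.055 ]
reel side 81 (array([ 0.5883, -0.2649]), np.float64(0.005963573280649458)) [ 0.564  -0.2817  0.004 ] [ 0.6039 -0.2416  0.0126]
```

```bash
cat >> h.py <<'E'
def go(x,y,z,th=90):
    "print rows for the target with tool down, tool x at th degrees in world"
    from scipy.spatial.transform import Rotation as Ro
    s=sensors.read_state();R=np.array(s['tcp_rot']);t=np.radians(th)
    G=np.array([[np.cos(t),np.sin(t),0],[np.sin(t),-np.cos(t),0],[0,0,-1]])
    a=Ro.from_matrix(R.T@G).as_rotvec(degrees=True)/6
    d=R.T@(np.array([x,y,z])-s['tcp_pos'])*100
    print('t %.2f'%s['time'],np.round(s['tcp_pos'],4),'row',np.round(a,2),np.round(d,2),'open %.3f grip %.1f'%(s['opening'],s['grasp_force']),np.round(s['wrist_force'],1))
E
python3 -c "
from h import *
go(.5825,-.265,.20)"
```

```text
t 0.10 [ 0.2716 -0.5622  0.2217] row [-1.000e-02 -1.000e-02 -1.071e+01] [ 40.92 -13.24   2.2 ] open 1.000 grip 0.0 [ 0.5  0.7 -0.2]
```

```bash
python3 -m handwheel '[0,0,-10.71,40.92,-13.24,2.2,-1, 0,0,-10.71,40.92,-13.24,2.2,-1, 0,0,-10.71,40.92,-13.24,2.2,-1, 0,0,-10.71,40.92,-13.24,2.2,-1, 0,0,-10.71,40.92,-13.24,2.2,-1, 0,0,-10.71,40.92,-13.24,2.2,-1, 0,0,-10.71,40.92,-13.24,2.2,-1, 0,0,-10.71,40.92,-13.24,2.2,-1, 0,0,-10.71,40.92,-13.24,2.2,-1, 0,0,-10.71,40.92,-13.24,2.2,-1, 0,0,-10.71,40.92,-13.24,2.2,-1, 0,0,-10.71,40.92,-13.24,2.2,-1, 0,0,-10.71,40.92,-13.24,2.2,-1, 0,0,-10.71,40.92,-13.24,2.2,-1, 0,0,-10.71,40.92,-13.24,2.2,-1, 0,0,-10.71,40.92,-13.24,2.2,-1]'
python3 - <<'E'
from h import *
np.set_printoptions(precision=4,suppress=True)
go(.5825,-.265,.10)
p,d=optics.snapshot('wrist');W=world('wrist',d);cv2.imwrite('pics/w1.png',p[:,:,::-1]);np.savez('w1.npz',p=p,d=d,W=W)
m=(d>0)&(W[...,2]>.005)&(W[...,2]<.03)&(np.hypot(W[...,0]-.5825,W[...,1]+.265)<.05);Q=W[m];print(len(Q),(Q.min(0)+Q.max(0))/2,np.ptp(Q,axis=0),Q.mean(0))
E
```

```text
time: 1.43
tcp_pos: [0.5816, -0.2672, 0.2007]
tcp_rot: [[0.002, 1.0, -0.0], [1.0, -0.002, -0.0], [-0.0, -0.0, -1.0]]
wrist_force: [-0.8, -0.5, 0.4]
opening: 1.0
grasp_force: 0.0
t 1.43 [ 0.5816 -0.2672  0.2007] row [-0.    0.   -0.02] [ 0.22  0.09 10.07] open 1.000 grip 0.0 [-0.8 -0.5  0.4]
858 [ 0.5837 -0.2626  0.0121] [0.0415 0.0408 0.0053] [ 0.5839 -0.2628  0.0121]
```

View pics/w1.png

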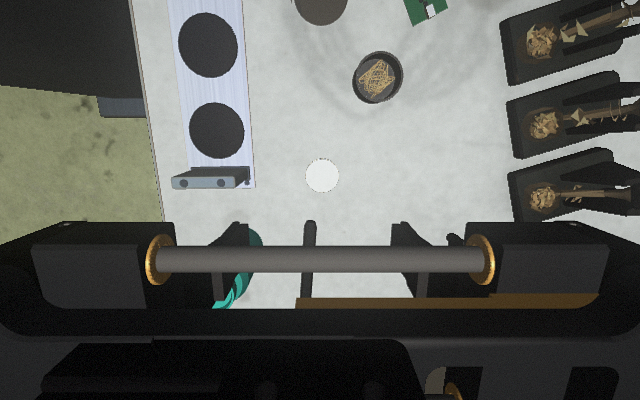

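The wrist picture shows the reel at (322,175), the tin at (378,77), pads 4 and 3 at (217,130) and (208,44), and the stop at (212,180). I'll cross-check the pads and the tin from this same picture.

Run:
```python
from h import *
np.set_printoptions(precision=4,suppress=True)
z=np.load('w1.npz');p,d,W=z['p'],z['d'],z['W']
for u,v in((217,130),(208,44)):
    g=(p.max(2)<75).astype(np.uint8)
    n,l,st,c=cv2.connectedComponentsWithStats(g);k=l[v,u];Q=W[(l==k)&(d>0)];print(st[k,4],Q.mean(0),np.ptp(Q,axis=0))
m=(d>0)&(W[...,2]>.012)&(W[...,2]<.05)&(np.hypot(W[...,0]-.643,W[...,1]+.153)<.04);Q=W[m];print('tin',(Q.min(0)+Q.max(0))/2,np.ptp(Q,axis=0),Q.mean(0))
go(.5832,-.264,.004)
```

```text
2362 [ 0.455  -0.2071  0.0063] [0.0664 0.0646 0.0066]
2940 [ 0.4541 -0.1124  0.0063] [0.0668 0.0658 0.0052]
tin [ 0.6447 -0.1512  0.0261] [0.0505 0.0501 0.0282] [ 0.6463 -0.1498  0.0253]
t 1.48 [ 0.5817 -0.2671  0.2007] row [-0.    0.   -0.02] [ 0.31  0.15 19.67] open 1.002 grip 0.0 [ 0.3 -0.4  0.1]
```

```bash
python3 -m handwheel '[0,0,0,0.1,0.1,4,-1, 0,0,0,0.1,0.1,8,-1, 0,0,0,0.1,0.1,12,-1, 0,0,0,0.1,0.1,15,-1, 0,0,0,0.1,0.1,17,-1, 0,0,0,0.1,0.1,17,-1, 0,0,0,0.1,0.1,17,-1, 0,0,0,0.1,0.1,17,-1]'; python3 -c "
from h import *
go(.5835,-.2635,.004);print(sensors.read_state()['joint_vel'])"
```

```text
time: 2.15
tcp_pos: [0.5845, -0.2659, 0.032]
tcp_rot: [[0.0, 1.0, 0.002], [1.0, -0.0, -0.002], [-0.002, 0.002, -1.0]]
wrist_force: [-0.1, 0.2, -0.1]
opening: 1.0
grasp_force: 0.0
t 2.15 [ 0.5845 -0.2659  0.032 ] row [ 0.02  0.01 -0.  ] [ 0.24 -0.11  2.8 ] open 1.000 grip 0.0 [-0.1  0.2 -0.1]
[ 0.27833355 -1.40804124 -0.59666791  0.12194061 -0.27119704  0.02568772]
```

```bash
python3 -m handwheel '[0,0,0,0.1,0,1.2,-1, 0,0,0,0.1,0,2,-1, 0,0,0,0.1,0,2.5,-1, 0,0,0,0.1,0,2.5,-1, 0,0,0,0.1,0,2.5,-1, 0,0,0,0.1,0,2.5,1, 0,0,0,0.1,0,2.5,1, 0,0,0,0.1,0,2.5,1, 0,0,0,0.1,0,2.5,1, 0,0,0,0.1,0,2.5,1, 0,0,0,0.1,0,2.5,1, 0,0,0,0.1,0,2.5,1, 0,0,0,0.1,0,2.5,1]' 15; python3 -c "
from h import *
go(.4515,.077,.1)"
```

```text
time: 3.23
tcp_pos: [0.5837, -0.2637, 0.0056]
tcp_rot: [[-0.001, 1.0, 0.0], [1.0, 0.001, -0.0], [-0.0, 0.0, -1.0]]
wrist_force: [-0.5, 1.1, 0.4]
opening: 0.476
grasp_force: 0.1
t 3.23 [ 0.5837 -0.2637  0.0056] row [0.   0.   0.01] [ 34.07 -13.2   -9.44] open 0.476 grip 0.1 [-0.5  1.1  0.4]
```

```bash
python3 -m handwheel '[0,0,0,0,0,0,1, 0,0,0,0,0,0,1, 0,0,0,0,0,0,1, 0,0,0,0,0,0,1, 0,0,0,0,0,-1,1, 0,0,0,0,0,-3,1, 0,0,0,0,0,-6,1, 0,0,0,0,0,-10,1, 0,0,0,0,0,-14,1, 0,0,0,0,0,-14.4,1,0,0,0,0,0,-14.4,1]'; python3 -c "
from h import *
go(.4515,.077,.15)"
```

```text
time: 4.15
tcp_pos: [0.5858, -0.265, 0.154]
tcp_rot: [[-0.001, 1.0, 0.007], [1.0, 0.001, -0.005], [-0.005, 0.007, -1.0]]
wrist_force: [-0.1, -0.2, -0.8]
opening: 0.466
grasp_force: 15.0
t 4.15 [ 0.5858 -0.265   0.154 ] row [0.07 0.05 0.01] [ 34.21 -13.41   0.14] open 0.466 grip 15.0 [-0.1 -0.2 -0.8]
```

```bash
python3 -m handwheel '[0,0,0,1,-0.4,0,1, 0,0,0,3,-1.2,0,1, 0,0,0,6,-2.4,0,1, 0,0,0,9.5,-3.7,0,1, 0,0,0,13,-5.1,0,1, 0,0,0,16.5,-6.5,0,1, 0,0,0,20,-7.8,0,1, 0,0,0,23.5,-9.2,0,1, 0,0,0,27,-10.6,0,1, 0,0,0,30,-11.7,0,1, 0,0,0,32.5,-12.7,0,1, 0,0,0,33.7,-13.1,0,1, 0,0,0,34.1,-13.2,0,1, 0,0,0,34.1,-13.2,5,1, 0,0,0,34.1,-13.2,8,1, 0,0,0,34.1,-13.2,10,1, 0,0,0,34.1,-13.2,10.5,1, 0,0,0,34.1,-13.2,10.5,1, 0,0,0,34.1,-13.2,10.5,1]'; python3 -c "
from h import *
go(.4515,.077,.0115)"
```

```text
time: 5.73
tcp_pos: [0.4514, 0.077, 0.0444]
tcp_rot: [[0.0, 1.0, -0.001], [1.0, -0.0, 0.0], [0.0, -0.001, -1.0]]
wrist_force: [0.4, -0.4, -1.2]
opening: 0.467
grasp_force: 15.0
t 5.73 [0.4514 0.077  0.0444] row [-0.01 -0.   -0.  ] [0.   0.02 3.29] open 0.467 grip 15.0 [ 0.4 -0.4 -1.2]
```

```bash
python3 -m handwheel '[0,0,0,0,0,1,1, 0,0,0,0,0,2,1, 0,0,0,0,0,2.6,1, 0,0,0,0,0,3,1, 0,0,0,0,0,3.15,1, 0,0,0,0,0,3.25,1, 0,0,0,0,0,3.3,1, 0,0,0,0,0,3.3,1, 0,0,0,0,0,3.3,1]'; python3 -c "
from h import *
go(.4515,.077,.0115)"
```

```text
time: 6.48
tcp_pos: [0.4517, 0.0773, 0.0118]
tcp_rot: [[-0.001, 1.0, 0.001], [1.0, 0.001, -0.0], [-0.0, 0.001, -1.0]]
wrist_force: [0.4, 0.0, -0.2]
opening: 0.467
grasp_force: 15.0
t 6.48 [0.4517 0.0773 0.0118] row [0.01 0.   0.01] [-0.03 -0.02  0.03] open 0.467 grip 15.0 [ 0.4  0.  -0.2]
```

```bash
python3 -m handwheel '[0,0,0,0,0,0.05,1, 0,0,0,0,0,0.05,1, 0,0,0,0,0,0.05,0.6, 0,0,0,0,0,0.05,0, 0,0,0,0,0,0.05,-1, 0,0,0,0,0,0.05,-1, 0,0,0,0,0,0.05,-1, 0,0,0,0,0,0.05,-1, 0,0,0,0,0,0.05,-1, 0,0,0,0,0,0.05,-1, 0,0,0,0,0,-2,-1, 0,0,0,0,0,-5,-1, 0,0,0,0,0,-9,-1, 0,0,0,0,0,-13,-1, 0,0,0,0,0,-16,-1]'
python3 - <<'E'
from h import *
np.set_printoptions(precision=4,suppress=True)
go(.645,-.152,.16)
p,d=optics.snapshot('top');W=world('top',d)
m=(d>0)&(W[...,2]>.01)&(W[...,2]<.03)&(np.hypot(W[...,0]-.4515,W[...,1]-.077)<.05);Q=W[m&(p.min(2)>120)];print(len(Q),Q.mean(0) if len(Q) else 0)
E
```

```text
time: 7.73
tcp_pos: [0.4518, 0.0773, 0.1742]
tcp_rot: [[-0.001, 1.0, 0.002], [1.0, 0.001, -0.0], [-0.0, 0.002, -1.0]]
wrist_force: [1.2, -0.8, 0.2]
opening: 0.992
grasp_force: 0.0
t 7.73 [0.4518 0.0773 0.1742] row [0.02 0.   0.01] [-22.94  19.31   1.46] open 0.992 grip 0.0 [ 1.2 -0.8  0.2]
2 [0.4488 0.0487 0.0143]
```

```bash
python3 -m handwheel '[0,0,0,-3,2.5,0,-1, 0,0,0,-6,5,0,-1, 0,0,0,-9,7.5,0,-1, 0,0,0,-12,10,0,-1, 0,0,0,-15,12.5,0,-1, 0,0,0,-18,15,0,-1, 0,0,0,-21,17.5,0,-1, 0,0,0,-22.9,19.2,0,-1, 0,0,0,-22.9,19.2,0,-1, 0,0,0,-22.9,19.2,3,-1, 0,0,0,-22.9,19.2,6,-1, 0,0,0,-22.9,19.2,9,-1, 0,0,0,-22.9,19.2,11,-1, 0,0,0,-22.9,19.2,12,-1, 0,0,0,-22.9,19.2,12,-1, 0,0,0,-22.9,19.2,12,-1]'; python3 -c "
from h import *
go(.644,-.152,.01)"
```

```text
time: 9.12
tcp_pos: [0.6434, -0.1513, 0.0514]
tcp_rot: [[-0.001, 1.0, -0.001], [1.0, 0.001, 0.0], [0.0, -0.001, -1.0]]
wrist_force: [0.2, -0.4, 0.1]
opening: 0.998
grasp_force: 0.0
t 9.12 [ 0.6434 -0.1513  0.0514] row [-0.01 -0.    0.01] [-0.08  0.06  4.14] open 0.998 grip 0.0 [ 0.2 -0.4  0.1]
```

```bash
python3 -m handwheel '[0,0,0,0,0,2,-1, 0,0,0,0,0,3.5,-1, 0,0,0,0,0,4.2,-1, 0,0,0,0,0,4.4,-1, 0,0,0,0,0,4.4,-1, 0,0,0,0,0,4.4,1, 0,0,0,0,0,4.4,1, 0,0,0,0,0,4.4,1, 0,0,0,0,0,4.4,1, 0,0,0,0,0,4.4,1, 0,0,0,0,0,4.4,1, 0,0,0,0,0,4.4,1, 0,0,0,0,0,4.4,1, 0,0,0,0,0,4.4,1, 0,0,0,0,0,4.4,1]' 20; python3 -c "
from h import *
go(.4525,-.018,.15)"
```

```text
time: 10.37
tcp_pos: [0.6439, -0.1517, 0.0077]
tcp_rot: [[-0.001, 1.0, 0.001], [1.0, 0.001, -0.0], [-0.0, 0.001, -1.0]]
wrist_force: [0.8, -0.1, 1.3]
opening: 0.57
grasp_force: 20.0
t 10.37 [ 0.6439 -0.1517  0.0077] row [0.01 0.   0.  ] [ 13.38 -19.13 -14.24] open 0.570 grip 20.0 [ 0.8 -0.1  1.3]
```

```bash
python3 -m handwheel '[0,0,0,0,0,-1,1, 0,0,0,0,0,-3,1, 0,0,0,0,0,-6,1, 0,0,0,0,0,-10,1, 0,0,0,0,0,-13.5,1, 0,0,0,0,0,-15,1, 0,0,0,1,-1.4,-15,1, 0,0,0,3,-4.3,-15,1, 0,0,0,5,-7.1,-15,1, 0,0,0,7,-10,-15,1, 0,0,0,9,-12.9,-15,1, 0,0,0,11,-15.7,-15,1, 0,0,0,12.6,-18,-15,1, 0,0,0,13.3,-19,-15,1, 0,0,0,13.4,-19.1,-15,1, 0,0,0,13.4,-19.1,-15,1, 0,0,0,13.4,-19.1,-15,1]'; python3 -c "
from h import *
go(.4525,-.018,.0137)"
```

```text
time: 11.78
tcp_pos: [0.4552, -0.0189, 0.1581]
tcp_rot: [[-0.0, 1.0, 0.004], [1.0, 0.0, -0.001], [-0.001, 0.004, -1.0]]
wrist_force: [1.0, -0.3, -2.2]
opening: 0.567
grasp_force: 20.0
t 11.78 [ 0.4552 -0.0189  0.1581] row [0.04 0.01 0.  ] [ 0.11 -0.33 14.44] open 0.567 grip 20.0 [ 1.  -0.3 -2.2]
```

```bash
python3 -m handwheel '[0,0,0,0,0,2,1, 0,0,0,0,0,5,1, 0,0,0,0,0,8,1, 0,0,0,0,0,10.5,1, 0,0,0,0,0,12.5,1, 0,0,0,0,0,13.3,1, 0,0,0,0,0,13.8,1, 0,0,0,0,0,14.1,1, 0,0,0,0,0,14.2,1, 0,0,0,0,0,14.3,1, 0,0,0,0,0,14.3,1, 0,0,0,0,0,14.3,1]'; python3 -c "
from h import *
go(.4525,-.018,.0137)"
```

```text
time: 12.78
tcp_pos: [0.4531, -0.0178, 0.0153]
tcp_rot: [[-0.001, 1.0, 0.002], [1.0, 0.001, -0.001], [-0.001, 0.002, -1.0]]
wrist_force: [-1.4, -0.1, -1.5]
opening: 0.569
grasp_force: 20.0
t 12.78 [ 0.4531 -0.0178  0.0153] row [0.02 0.   0.01] [-0.02 -0.06  0.16] open 0.569 grip 20.0 [-1.4 -0.1 -1.5]
```

```bash
python3 -m handwheel '[0,0,0,0,0,0.05,1, 0,0,0,0,0,0.12,1, 0,0,0,0,0,0.16,1, 0,0,0,0,0,0.18,1, 0,0,0,0,0,0.18,0.6, 0,0,0,0,0,0.18,0, 0,0,0,0,0,0.18,-1, 0,0,0,0,0,0.18,-1, 0,0,0,0,0,0.18,-1, 0,0,0,0,0,0.18,-1, 0,0,0,0,0,0.18,-1, 0,0,0,0,0,-2,-1, 0,0,0,0,0,-5,-1, 0,0,0,0,0,-9,-1, 0,0,0,0,0,-13,-1, 0,0,0,0,0,-14,-1]'
python3 - <<'E'
from h import *
np.set_printoptions(precision=4,suppress=True)
go(.586,.162,.15)
p,d=optics.snapshot('wrist');W=world('wrist',d);cv2.imwrite('pics/w2.png',p[:,:,::-1]);np.savez('w2.npz',p=p,d=d,W=W)
E
```

```text
time: 14.12
tcp_pos: [0.4552, -0.0183, 0.1592]
tcp_rot: [[-0.001, 1.0, 0.009], [1.0, 0.001, -0.002], [-0.002, 0.009, -1.0]]
wrist_force: [1.0, -0.5, -0.2]
opening: 0.999
grasp_force: 0.0
t 14.12 [ 0.4552 -0.0183  0.1592] row [0.08 0.02 0.01] [18.02 13.09  0.99] open 0.999 grip 0.0 [ 1.  -0.5 -0.2]
```

View pics/w2.png

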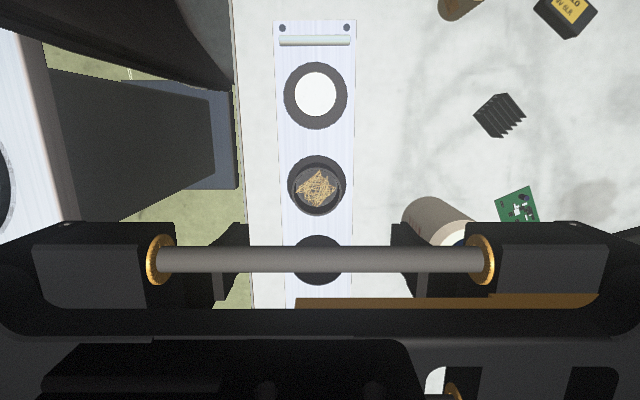

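Wrist picture: the reel at (315,94) sits centred on pad 1, and the tin at (317,187) is on pad 2. Next is the flux bottle, with a wrist look on the way.

```bash
python3 -m handwheel '[0,0,0,1,2,-1,-1, 0,0,0,2.5,5,-2,-1, 0,0,0,4,8,-3,-1, 0,0,0,5.5,11,-4,-1, 0,0,0,6.8,13.3,-4.5,-1, 0,0,0,6.8,13.3,-4.5,-1, 0,0,0,6.8,13.3,-4.5,-1, 0,0,0,6.8,13.3,-4.5,-1]'
python3 - <<'E'
from h import *
np.set_printoptions(precision=4,suppress=True)
p,d=optics.snapshot('wrist');W=world('wrist',d)
m=(d>0)&(np.hypot(W[...,0]-.586,W[...,1]-.162)<.035)
for lo,hi in((.012,.03),(.03,.055),(.055,.07),(.07,.1)):
    Q=W[m&(W[...,2]>lo)&(W[...,2]<hi)];print(lo,len(Q),(Q.min(0)+Q.max(0))/2,np.ptp(Q,axis=0),Q.mean(0))
go(.586,.162,.2)
E
```

```text
time: 14.83
tcp_pos: [0.5836, 0.0504, 0.1977]
tcp_rot: [[-0.001, 1.0, -0.005], [1.0, 0.001, 0.0], [0.0, -0.005, -1.0]]
wrist_force: [0.7, -0.3, -0.7]
opening: 1.0
grasp_force: 0.0
0.012 34 [0.585  0.1551 0.0212] [0.0286 0.014  0.0168] [0.5864 0.1504 0.022 ]
0.03 150 [0.5856 0.1627 0.0427] [0.031  0.0292 0.0245] [0.5866 0.1577 0.0497]
0.055 495 [0.5874 0.1633 0.0624] [0.0271 0.027  0.0147] [0.5868 0.162  0.0589]
0.07 136 [0.5872 0.1634 0.0815] [0.0124 0.0122 0.0229] [0.587  0.1626 0.0746]
t 14.88 [0.5834 0.0502 0.1979] row [-0.04 -0.    0.  ] [11.18  0.26 -0.21] open 1.001 grip 0.0 [-0.8  0.9  0.2]
```

```bash
python3 -m handwheel '[0,0,0,2,0.1,0,-1, 0,0,0,5,0.1,0,-1, 0,0,0,8.5,0.1,0,-1, 0,0,0,11,0.1,0,-1, 0,0,0,11.3,0.1,0,-1, 0,0,0,11.3,0.1,0,-1, 0,0,0,11.3,0.1,0,-1, 0,0,0,11.3,0.1,3,-1, 0,0,0,11.3,0.1,7,-1, 0,0,0,11.3,0.1,10,-1, 0,0,0,11.3,0.1,13,-1, 0,0,0,11.3,0.1,15.5,-1, 0,0,0,11.3,0.1,17,-1, 0,0,0,11.3,0.1,17,-1, 0,0,0,11.3,0.1,17,-1, 0,0,0,11.3,0.1,17,-1]'; python3 -c "
from h import *
go(.5868,.163,.03)"
```

```text
time: 16.22
tcp_pos: [0.5874, 0.1623, 0.0305]
tcp_rot: [[0.001, 1.0, 0.002], [1.0, -0.001, 0.0], [0.0, 0.002, -1.0]]
wrist_force: [-0.6, -0.1, 1.0]
opening: 1.004
grasp_force: 0.0
t 16.22 [0.5874 0.1623 0.0305] row [ 0.02 -0.   -0.01] [ 0.07 -0.06  0.05] open 1.004 grip 0.0 [-0.6 -0.1  1. ]
```

```bash
python3 -m handwheel '[0,0,0,0,0,0,1, 0,0,0,0,0,0,1, 0,0,0,0,0,0,1, 0,0,0,0,0,0,1, 0,0,0,0,0,0,1, 0,0,0,0,0,0,1, 0,0,0,0,0,0,1, 0,0,0,0,0,0,1, 0,0,0,0,0,0,1, 0,0,0,0,0,0,1, 0,0,0,0,0,0,1, 0,0,0,0,0,0,1, 0,0,0,0,0,0,1, 0,0,0,0,0,0,1, 0,0,0,0,0,0,1]' 15; python3 -c "
from h import *
go(.4535,-.113,.15)"
```

```text
time: 17.47
tcp_pos: [0.5864, 0.1633, 0.0295]
tcp_rot: [[-0.001, 1.0, -0.0], [1.0, 0.001, 0.0], [0.0, -0.0, -1.0]]
wrist_force: [-0.1, 0.3, 0.0]
opening: 0.338
grasp_force: 14.9
t 17.47 [0.5864 0.1633 0.0295] row [-0.   -0.    0.01] [-27.63 -13.3  -12.05] open 0.338 grip 14.9 [-0.1  0.3  0. ]
```

```bash
python3 -m handwheel '[0,0,0,0,0,-1,1, 0,0,0,0,0,-3,1, 0,0,0,0,0,-6,1, 0,0,0,0,0,-10,1, 0,0,0,0,0,-13,1, 0,0,0,-1,-0.5,-14,1, 0,0,0,-3,-1.4,-14,1, 0,0,0,-6,-2.9,-14,1, 0,0,0,-9,-4.3,-14,1, 0,0,0,-12,-5.8,-14,1, 0,0,0,-15,-7.2,-14,1, 0,0,0,-18,-8.7,-14,1, 0,0,0,-21,-10.1,-14,1, 0,0,0,-24,-11.6,-14,1, 0,0,0,-26.2,-12.7,-14,1, 0,0,0,-27.3,-13.2,-14,1, 0,0,0,-27.6,-13.3,-14,1, 0,0,0,-27.6,-13.3,-14,1, 0,0,0,-27.6,-13.3,-14,1]'; python3 -c "
from h import *
go(.4535,-.113,.0355)"
```

```text
time: 19.05
tcp_pos: [0.4533, -0.1123, 0.1694]
tcp_rot: [[-0.0, 1.0, -0.0], [1.0, 0.0, 0.001], [0.001, -0.0, -1.0]]
wrist_force: [-0.6, -0.8, -1.3]
opening: 0.338
grasp_force: 14.9
t 19.05 [ 0.4533 -0.1123  0.1694] row [-0.   -0.01  0.  ] [-0.07  0.03 13.39] open 0.338 grip 14.9 [-0.6 -0.8 -1.3]
```

```bash
python3 -m handwheel '[0,0,0,0,0,1,1, 0,0,0,0,0,3,1, 0,0,0,0,0,6,1, 0,0,0,0,0,9,1, 0,0,0,0,0,11,1, 0,0,0,0,0,12.2,1, 0,0,0,0,0,12.8,1, 0,0,0,0,0,13,1, 0,0,0,0,0,13.15,1, 0,0,0,0,0,13.25,1, 0,0,0,0,0,13.35,1, 0,0,0,0,0,13.4,1, 0,0,0,0,0,13.4,1, 0,0,0,0,0,13.4,1]'; python3 -c "
from h import *
go(.4535,-.113,.0355)"
```

```text
time: 20.22
tcp_pos: [0.4538, -0.1129, 0.036]
tcp_rot: [[-0.0, 1.0, 0.001], [1.0, 0.0, -0.0], [-0.0, 0.001, -1.0]]
wrist_force: [0.4, -0.5, -1.4]
opening: 0.338
grasp_force: 14.9
t 20.22 [ 0.4538 -0.1129  0.036 ] row [0.01 0.   0.  ] [-0.01 -0.03  0.05] open 0.338 grip 14.9 [ 0.4 -0.5 -1.4]
```

```bash
python3 -m handwheel '[0,0,0,0,0,0.04,1, 0,0,0,0,0,0.08,1, 0,0,0,0,0,0.08,1, 0,0,0,0,0,0.08,0.6, 0,0,0,0,0,0.08,0, 0,0,0,0,0,0.08,-1, 0,0,0,0,0,0.08,-1, 0,0,0,0,0,0.08,-1, 0,0,0,0,0,0.08,-1, 0,0,0,0,0,0.08,-1, 0,0,0,0,0,0.08,-1, 0,0,0,0,0,0.08,-1, 0,0,0,0,0,-2,-1, 0,0,0,0,0,-5,-1, 0,0,0,0,0,-9,-1, 0,0,0,0,0,-13,-1, 0,0,0,0,0,-16,-1, 0,0,0,0,0,-18,-1, 0,0,0,0,0,-18,-1]' ; python3 -c "
from h import *
go(.582,-.18,.22)"
```

```text
time: 21.8
tcp_pos: [0.4562, -0.1139, 0.2199]
tcp_rot: [[-0.001, 1.0, 0.009], [1.0, 0.001, -0.005], [-0.005, 0.009, -1.0]]
wrist_force: [0.7, -1.2, 0.3]
opening: 1.0
grasp_force: 0.0
t 21.80 [ 0.4562 -0.1139  0.2199] row [0.09 0.04 0.01] [-6.62 12.58  0.14] open 1.000 grip 0.0 [ 0.7 -1.2  0.3]
```

```bash
python3 -m handwheel '[0,0,0,-1.5,3,0,-1, 0,0,0,-3,6,0,-1, 0,0,0,-5,9.5,0,-1, 0,0,0,-6.6,12.7,0,-1, 0,0,0,-6.6,12.7,0,-1, 0,0,0,-6.6,12.7,0,-1, 0,0,0,-6.6,12.7,0,-1]'
python3 - <<'E'
from h import *
np.set_printoptions(precision=4,suppress=True)
p,d=optics.snapshot('wrist');W=world('wrist',d);cv2.imwrite('pics/w3.png',p[:,:,::-1])
for nm,c,rad,bins in(('solv',(.583,-.063),.045,((.03,.06),(.06,.085),(.085,.105),(.108,.13))),('flux',(.4535,-.113),.035,((.02,.06),(.06,.075),(.075,.11)))):
  m=(d>0)&(np.hypot(W[...,0]-c[0],W[...,1]-c[1])<rad)
  for lo,hi in bins:
    Q=W[m&(W[...,2]>lo)&(W[...,2]<hi)]
    if len(Q):print(nm,lo,len(Q),(Q.min(0)+Q.max(0))/2,np.ptp(Q,axis=0),Q.mean(0))
go(.582,-.063,.22)
E
```

```text
time: 22.38
tcp_pos: [0.5789, -0.1778, 0.2137]
tcp_rot: [[-0.001, 1.0, -0.004], [1.0, 0.001, 0.002], [0.002, -0.004, -1.0]]
wrist_force: [-0.5, -1.0, -0.4]
opening: 0.999
grasp_force: 0.0
solv 0.03 62 [ 0.5773 -0.0817  0.0448] [0.0503 0.021  0.0287] [ 0.5723 -0.0857  0.0458]
solv 0.06 72 [ 0.5808 -0.0674  0.0726] [0.0584 0.0494 0.0248] [ 0.5746 -0.0833  0.0724]
solv 0.085 852 [ 0.5821 -0.0646  0.0927] [0.0592 0.0549 0.0152] [ 0.5814 -0.0758  0.0935]
solv 0.108 2520 [ 0.5821 -0.0622  0.1134] [0.0451 0.0459 0.0106] [ 0.5824 -0.0613  0.1126]
flux 0.02 325 [ 0.4551 -0.113   0.04  ] [0.0284 0.0302 0.0399] [ 0.4648 -0.1124  0.0432]
flux 0.06 424 [ 0.455  -0.1123  0.0674] [0.0275 0.0273 0.0148] [ 0.4581 -0.1123  0.0649]
flux 0.075 138 [ 0.4546 -0.1125  0.0874] [0.0114 0.013  0.0247] [ 0.4552 -0.1124  0.0814]
t 22.43 [ 0.5787 -0.1775  0.2141] row [-0.04 -0.02  0.01] [11.45  0.34 -0.57] open 1.000 grip 0.0 [-0.   0.3  0.3]
```

View pics/w3.png

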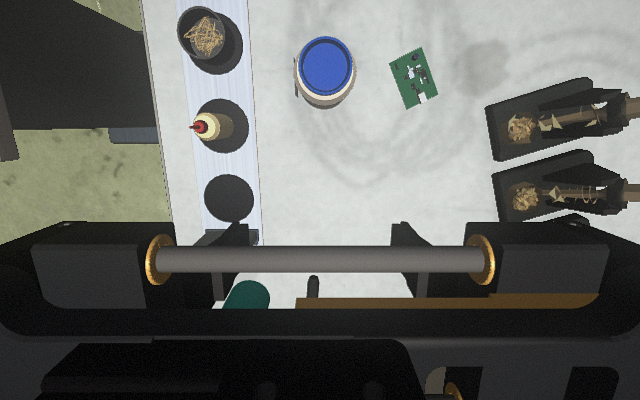

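Wrist picture: the flux bottle is upright on pad 3 at (208,126), and the tin is on pad 2. The solvent bottle, at (326,66), is the one with the blue top, with clear space round it. Going to it now.

```bash
python3 -m handwheel '[0,0,0,2,0.1,0,-1, 0,0,0,5,0.15,0,-1, 0,0,0,8.5,0.15,0,-1, 0,0,0,11.2,0.15,0,-1, 0,0,0,11.7,0.15,0,-1, 0,0,0,11.7,0.15,0,-1, 0,0,0,11.7,0.15,0,-1, 0,0,0,11.7,0.15,2,-1, 0,0,0,11.7,0.15,4,-1, 0,0,0,11.7,0.15,6,-1, 0,0,0,11.7,0.15,8,-1, 0,0,0,11.7,0.15,8,-1, 0,0,0,11.7,0.15,8,-1]'; python3 -c "
from h import *
go(.582,-.0615,.056)"
```

```text
time: 23.52
tcp_pos: [0.5813, -0.0629, 0.1347]
tcp_rot: [[0.001, 1.0, -0.003], [1.0, -0.001, 0.0], [0.0, -0.003, -1.0]]
wrist_force: [0.5, 0.0, 0.1]
opening: 0.999
grasp_force: 0.0
t 23.52 [ 0.5813 -0.0629  0.1347] row [-0.02 -0.   -0.01] [0.13 0.09 7.87] open 0.999 grip 0.0 [0.5 0.  0.1]
```

```bash
python3 -m handwheel '[0,0,0,0,0,2,-1, 0,0,0,0,0,4,-1, 0,0,0,0,0,6,-1, 0,0,0,0,0,7.3,-1, 0,0,0,0,0,7.8,-1, 0,0,0,0,0,7.8,-1, 0,0,0,0,0,7.8,-1, 0,0,0,0,0,7.8,1, 0,0,0,0,0,7.8,1, 0,0,0,0,0,7.8,1, 0,0,0,0,0,7.8,1, 0,0,0,0,0,7.8,1, 0,0,0,0,0,7.8,1, 0,0,0,0,0,7.8,1, 0,0,0,0,0,7.8,1, 0,0,0,0,0,7.8,1, 0,0,0,0,0,7.8,1]' 25; python3 -c "
from h import *
go(.4545,-.208,.2)"
```

```text
time: 24.93
tcp_pos: [0.5826, -0.0617, 0.0579]
tcp_rot: [[-0.001, 1.0, 0.001], [1.0, 0.001, -0.0], [-0.0, 0.001, -1.0]]
wrist_force: [0.3, -0.2, 3.1]
opening: 0.686
grasp_force: 25.0
t 24.93 [ 0.5826 -0.0617  0.0579] row [0.01 0.   0.  ] [-14.62 -12.8  -14.22] open 0.686 grip 25.0 [ 0.3 -0.2  3.1]
```

```bash
python3 -m handwheel '[0,0,0,0,0,-0.5,1, 0,0,0,0,0,-2,1, 0,0,0,0,0,-5,1, 0,0,0,0,0,-9,1, 0,0,0,0,0,-12.5,1, 0,0,0,0,0,-14,1, 0,0,0,-1,-0.9,-14,1, 0,0,0,-3,-2.6,-14,1, 0,0,0,-5.5,-4.8,-14,1, 0,0,0,-8,-7,-14,1, 0,0,0,-10.5,-9.2,-14,1, 0,0,0,-12.7,-11.1,-14,1, 0,0,0,-14.1,-12.3,-14,1, 0,0,0,-14.6,-12.75,-14,1, 0,0,0,-14.6,-12.75,-14,1, 0,0,0,-14.6,-12.75,-14,1, 0,0,0,-14.6,-12.75,-14,1]'; python3 -c "
from h import *
go(.4545,-.208,.0639)"
```

```text
time: 26.35
tcp_pos: [0.4547, -0.2068, 0.197]
tcp_rot: [[-0.001, 1.0, -0.001], [1.0, 0.001, 0.001], [0.001, -0.001, -1.0]]
wrist_force: [-1.2, 0.0, -2.4]
opening: 0.683
grasp_force: 25.0
t 26.35 [ 0.4547 -0.2068  0.197 ] row [-0.01 -0.01  0.01] [-1.300e-01 -1.000e-02  1.331e+01] open 0.683 grip 25.0 [-1.2  0.  -2.4]
```

```bash
python3 -m handwheel '[0,0,0,0,0,1,1, 0,0,0,0,0,3,1, 0,0,0,0,0,6,1, 0,0,0,0,0,9,1, 0,0,0,0,0,11,1, 0,0,0,0,0,12,1, 0,0,0,0,0,12.5,1, 0,0,0,0,0,12.8,1, 0,0,0,0,0,13,1, 0,0,0,0,0,13.1,1, 0,0,0,0,0,13.2,1, 0,0,0,0,0,13.2,1, 0,0,0,0,0,13.2,1, 0,0,0,0,0,13.2,1]'; python3 -c "
from h import *
go(.4545,-.208,.0639)"
```

```text
time: 27.52
tcp_pos: [0.4549, -0.2079, 0.066]
tcp_rot: [[-0.0, 1.0, 0.001], [1.0, 0.0, -0.001], [-0.001, 0.001, -1.0]]
wrist_force: [0.5, -0.2, -3.2]
opening: 0.682
grasp_force: 25.0
t 27.52 [ 0.4549 -0.2079  0.066 ] row [0.01 0.01 0.  ] [-0.01 -0.04  0.21] open 0.682 grip 25.0 [ 0.5 -0.2 -3.2]
```

```bash
python3 -m handwheel '[0,0,0,0,0,0.08,1, 0,0,0,0,0,0.14,1, 0,0,0,0,0,0.18,1, 0,0,0,0,0,0.22,1, 0,0,0,0,0,0.22,1, 0,0,0,0,0,0.22,1]'; python3 -c "
from h import *
go(.4545,-.208,.0639)"
```

```text
time: 28.02
tcp_pos: [0.4547, -0.2078, 0.0639]
tcp_rot: [[-0.001, 1.0, 0.0], [1.0, 0.001, -0.0], [-0.0, 0.0, -1.0]]
wrist_force: [-0.5, 0.5, 4.6]
opening: 0.685
grasp_force: 25.0
t 28.02 [ 0.4547 -0.2078  0.0639] row [0.   0.   0.01] [-0.02 -0.02 -0.  ] open 0.685 grip 25.0 [-0.5  0.5  4.6]
```

Touchdown: the wrist force turned from −3.2 to +4.6 N. Release, go up and swing away to look.

```bash
python3 -m handwheel '[0,0,0,0,0,0,0.6, 0,0,0,0,0,0,0, 0,0,0,0,0,0,-1, 0,0,0,0,0,0,-1, 0,0,0,0,0,0,-1, 0,0,0,0,0,0,-1, 0,0,0,0,0,0,-1, 0,0,0,0,0,-2,-1, 0,0,0,0,0,-5,-1, 0,0,0,0,0,-9,-1, 0,0,0,0,0,-13,-1, 0,0,0,0,0,-17,-1, 0,0,0,-4,0,-17,-1, 0,0,0,-8,0,-17,-1, 0,0,0,-12,0,-17,-1, 0,0,0,-16,0,-17,-1, 0,0,0,-18,0,-17,-1, 0,0,0,-18,0,-17,-1, 0,0,0,-18,0,-17,-1]'
python3 - <<'E'
from h import *
np.set_printoptions(precision=4,suppress=True)
go(0,0,0)
pads=[(.4515,.077),(.4525,-.018),(.4535,-.113),(.4545,-.208)]
st={}
for n in('wrist','top','side'):
  p,d=optics.snapshot(n);W=world(n,d);cv2.imwrite(f'pics/{n}9.png',p[:,:,::-1])
  for nm,c,lo,hi in zip(('reel','tin','flux','solv'),pads,(.0125,.03,.07,.11),(.025,.05,.11,.13)):
    m=(d>0)&(np.hypot(W[...,0]-c[0],W[...,1]-c[1])<.04)&(W[...,2]>lo)&(W[...,2]<hi);Q=W[m]
    if len(Q)>10:print(n,nm,len(Q),(Q.min(0)+Q.max(0))/2-[*c,0],np.ptp(Q,axis=0),Q[:,2].max())
a,b,c=[cv2.imread(f'pics/{n}9.png') for n in('wrist','top','side')]
cv2.imwrite('pics/fin.png',np.vstack([a[:260],cv2.resize(np.hstack([b[130:270,220:500],c[140:290,180:420][:140]]),(640,172))]) )
E
```

```text
time: 29.6
tcp_pos: [0.4542, -0.3884, 0.2326]
tcp_rot: [[0.002, 1.0, -0.001], [1.0, -0.002, 0.001], [0.001, -0.001, -1.0]]
wrist_force: [-0.5, -0.1, -0.4]
opening: 1.001
grasp_force: 0.0
t 29.60 [ 0.4542 -0.3884  0.2326] row [-0.01 -0.01 -0.02] [ 38.73 -45.47  23.35] open 1.001 grip 0.0 [-0.5 -0.1 -0.4]
wrist solv 726 [-0.0003 -0.0149  0.1175] [0.0415 0.0148 0.0142] 0.12458764366246161
top reel 245 [-0.0024 -0.0012  0.018 ] [0.0405 0.0409 0.0083] 0.022164835695869235
top tin 163 [-0.0014 -0.0019  0.0398] [0.0487 0.0488 0.0195] 0.04951716461759678
top flux 26 [-0.0005 -0.0016  0.0875] [0.0111 0.0112 0.0296] 0.10232186635396132
top solv 377 [-0.0017 -0.0011  0.1201] [0.0448 0.0443 0.0143] 0.1272182839282389
side reel 175 [0.0008 0.0029 0.0165] [0.0408 0.0422 0.0058] 0.01937507937634016
side tin 234 [-0.0001  0.0023  0.0379] [0.0494 0.0516 0.0157] 0.0456891944406791
side flux 30 [0.0012 0.0036 0.0842] [0.0132 0.0077 0.0281] 0.09827989679394505
side solv 152 [0.0004 0.0024 0.1161] [0.045  0.05   0.0116] 0.12190059751731322
```

View pics/fin.png

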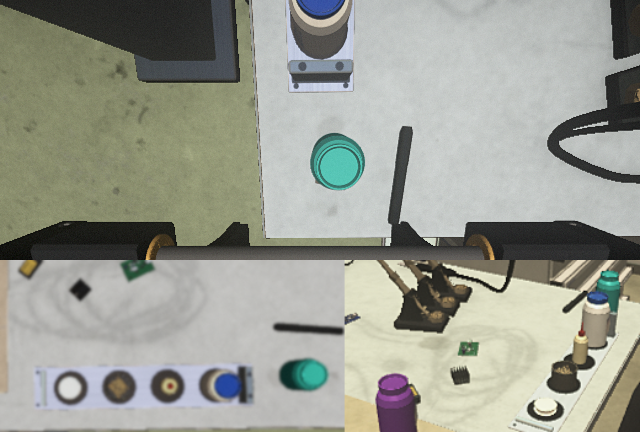

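All four parts are upright and within about 4 mm of their pad centres. The solvent bottle is next to the tall stop, the arm is clear, and neither look-alike was moved.

```bash
python3 -c "
from cell import order
print(order.close_job())"
```

```text
the job is handed in; nothing more can be done
None
```

The job is handed in, with no verdict returned: my last look showed the solvent bottle, flux bottle, tip tin and braid reel upright on pads 4, 3, 2 and 1, tallest beside the tall stop, each within about 4 mm of its pad's centre, after about 30 s of the 106 s allowed.

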